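# Pump up the microscope's air-isolation platform until the pressure pin is fully out

## Robot

A 6-joint arm with a two-finger parallel gripper is mounted at the origin on the work surface. World frame = base frame: x ahead of the robot, y to its left, z up, the work surface at z = 0. Lengths are in mm, angles in degrees, forces in N, time in s.
With the tool pointing down it reaches from about 350 to 850 mm from the base axis. Payload 8.1 kg.
Tool frame: the origin (TCP) lies midway between the tips of the shut fingers; the grasp point (between the pads) lies 19 mm behind it; x points along the fingers, z is the direction in which the jaws open and shut, and the axes are right-handed (so a half turn about x gives the same grasp; the last joint's range is limited). The gripper opens to 85 mm and grips with 20 to 120 N. Pads are 22 mm wide; open, the fingers measure 114 mm over their backs; the gripper's body (76 mm by 85 mm) begins 54 mm behind the grasp point. The pads swing forward as they close: fully open they stand 13 mm farther back than shut.
Start: joints at [71.024, 7.471, 85.268, -0, 87.261, -4.893], TCP at [145.977, 581.976, 231.292] pointing down, gripper open.
Joint ranges: [-169.43, 169.43], [-51.17, 129.36], [1.28, 143.12], [-76.62, 256.62], [0, 156.53], [-152.29, 152.29]. Speed limits (degrees/s): [136.94, 136.94, 159.86, 180, 180, 180].

## Interface

Orientations are given as [roll, pitch, yaw] about the fixed x, y, z axes, in that order (R = Rz(yaw) Ry(pitch) Rx(roll)).
In Python, from bench import r gives the robot as it stands. The module is installed in compiled form; this text tells all that it offers.
- The arm moves only by the tool servo_tool, never from a script. Its argument "commands" is a list that holds one entry, the list of rows, each a list of 7 numbers: the closure in counts, from 0 (fully open) to 255 (shut), then the shift along the tool's x, y, z in cm, then the turn, a rotation vector about the tool's x, y, z in degrees. A call has 1 to 8 rows; each row is the pose to reach, as a shift and turn from the pose commanded when the call began, along the tool's axes at that moment; what a row does not reach only later rows make up. A row lasts 1/10 s, in which the tool goes at most 50 mm and 8.59 degrees, less where a joint would pass 70% of its speed; a pose out of reach is approached as far as the arm can. A call with a gripper value outside its range is refused whole. The fingers move at their own pace and stop on an object; "force" is the grip in N (left out, the last holds). Time passes only in rows, so rows that repeat a pose let the fingers close. It gives the time, the measured TCP pose, the force and the opening at its end, in the units of the state.
- r.sense(): the state, without advancing time (a new reading comes with each control period).
- r.snapshot(name): name is "side" or "top"; returns (picture, depth): 384x512x3 uint8, red, green, blue; 384x512 float32, mm along the optical axis (not along the pixel's ray), 0 where there is no reading.
- r.calibration(name): a dict with "fx", "fy", "cx", "cy" (pixels), "pose" (4x4, takes a point from camera to world coordinates). Camera axes: x right, y down, z forward; pixel columns grow to the right and rows downward; lengths in mm; the calibration is good to about 2 mm. A picture is of the moment at which its call begins. calibration takes no time and is no camera call.
- r.hand_in(): hands the job in, once; it reports no verdict.
The state is a dict: "time": time; "joint_pos": joint angles; "qd": joint speeds; "joint_efforts": joint torques, N m; "tool_pos": TCP position; "tcp_rot": TCP orientation; "ft_force": force on the tool from outside, world axes, zero at the start; "wrist_torque": the same for the moment, N m; "finger_gap": finger opening in mm.
Only numpy, scipy, OpenCV 4.12 (cv2) and the standard library are available. Lean on these libraries where they do the work, as an engineer would, in place of code of your own. Each camera call takes 0.05 s, during which the arm holds its last target.

## Task

The air mounts under the inspection microscope have gone soft: with your fingertips push the black palm knob of the platform's hand pump down again and again, full strokes, letting it spring back up each time, until the green pressure pin beside it has come fully out and its white foot band shows; then take your hand away and leave the knob up. Only push the knob, never pull it up; do not touch the pin itself, do not press the small red release button, and leave the wafer case, the objective tube and the tweezers where they are.

Things in the scene. Friction and masses are not known exactly. Their poses are not given: they have to be found in the camera images.
- platform: Low fixed isolation platform. Frame: origin on the bench under the pump knob's axis, z up, yaw varies. Its grey pump block with cream top (x -80 to +110 mm, y -45 to +45 mm, 73 mm high) carries in a row along x: red release button at x = -56 mm, black knob at x = 0, green pin at x = +75 mm. Plate, 78 mm high, from y = -50 mm towards -y; a microscope stands on it at y = -560 mm.
- knob_top (a point): Centre of the top of the black round palm knob of the pump (knob 46 mm wide, flat top 33 mm wide, 20 mm thick, on an 18 mm steel stem). It is 128 mm above the bench when up and moves straight down with the knob.
- pump (a joint): Knob travel, m: 0 = up; grows as it is pushed straight down; 0.024 = bottomed (top 104 mm above bench). Its spring, 450 N/m (11 N at the bottom, 12 to 15 N while moving), brings it back by itself in 0.2 s. Pulled up it gives 5 mm (negative). A stroke pumps only if it starts within 3 mm of the top and goes down at least 18 mm; shorter ones may do nothing.
- indicator (a joint): How far the green pin stands out of its bezel, m: 0 = flush, 0.024 = fully out. It starts anywhere from 0 to 0.012. A full stroke raises it about 4 mm on the way down (the first 2 to 6 mm) and it stays there: 3 to 6 strokes are needed. Fully out at about 24 mm; more strokes change nothing.
- pin_top (a point): Top centre of the indicator pin: 13 mm in diameter, vertical, green with a white band round its lowest 4 mm that clears the bezel only when the pin is fully out. The bezel (25 mm wide) is 79 mm above the bench, so the pin's top goes from 79 to 103 mm.
- release_top (a point): Top centre of the small red release button (16 mm wide, in a 32 mm dark collar), 89 mm above the bench at x = -56 mm in the platform's frame. Not to be pressed.
- release (a joint): Travel of the red release button in m: 0 = up, 0.004 = pressed in. To be left at 0.
- wafer_case: Loose round flat wafer case, 86 mm wide, 15 mm high, white with a pale lid, lying on the bench to the +y side of the pump block. Origin at the centre of its underside. Bystander.
- objective_tube: Loose upright grey storage tube with a black lid, 41 mm wide, 60 mm high, standing on the platform plate to the -y side of the pump. Origin at the centre of its underside (78 mm above the bench). Bystander.
- tweezers: Loose steel tweezers, 128 mm long along their x, about 12 mm wide and 9 mm high, lying on the bench beside the pin's end of the block. Origin under their middle. Bystander.

How it is judged:
By the outcome, as a careful person would: the job done as asked, in the order asked, and still so for the second after the job is handed in, with the robot touching nothing.
It also fails if it takes over 54 s, if anything falls off the work surface, if the arm or the gripper's body presses on something with over 40 N, if the wrist force passes 120 N, or if a joint passes its speed limit or range.

## Working session

There is one attempt and no reset: what is moved stays moved. The work goes in short steps, Python scripts to look and compute and a tool call to move; the robot and the scene stay as the last step left them, time stands still between calls to the robot, and variables do not carry over. Pictures are saved under pics/ and viewed, and the job is handed in when it is done.

Besides the shell and the picture viewer there is one more tool, called after "Request:" as name(argument=value, ...) on one line, values as JSON. servo_tool: Moves the arm, as the interface text tells. Its arguments: {"type":"object","properties":{"commands":{"type":"array","items":{"type":"array","items":{"type":"array","items":{"type":"number"}}}},"force":{"type":"number"}},"required":["commands"]}

```bash
mkdir -p pics; python3 - <<'E'
from bench import r
import cv2,numpy as np
print(r.sense())
for n in("side","top"):
    p,d=r.snapshot(n); cv2.imwrite(f"pics/{n}0.png",p[:,:,::-1]); np.savez(f"pics/{n}0.npz",p=p,d=d)
    c=r.calibration(n); print(n,c["fx"],c["fy"],c["cx"],c["cy"],np.round(c["pose"],3).tolist())
E
```

```text
{'time': 0.0, 'joint_pos': array([ 7.10248713e+01,  7.51569710e+00,  8.53305007e+01, -3.01202325e-04,
        8.72624927e+01, -4.89312927e+00]), 'qd': array([ 0.04223476, -0.15070777,  0.03706124,  0.00734217, -0.00508894,
       -0.06175738]), 'joint_efforts': array([-6.50436832e-04, -5.69412911e+01, -5.00537503e+01, -1.72397113e-04,
        1.49606791e-02, -5.88886550e-06]), 'tool_pos': array([145.78251623, 581.43712683, 230.22660079]), 'tcp_rot': array([ 175.26545218,   89.89130907, -108.81653255]), 'ft_force': array([-0.46566487, -0.35956145,  0.70229226]), 'wrist_torque': array([ 0.00296187, -0.02376907, -0.0208615 ]), 'finger_gap': 84.77097122114041}
side 421.0855052160593 421.0855052160593 259.41778376695913 192.09115449603195 [[-0.925, -0.274, 0.263, 366.516], [-0.38, 0.637, -0.671, 206.192], [0.017, -0.72, -0.693, 634.972], [0.0, 0.0, 0.0, 1.0]]
top 405.2186915558835 405.2186915558835 256.54159834537097 188.13781019407102 [[-0.012, -0.976, 0.215, 388.686], [-1.0, 0.012, -0.002, -286.882], [-0.001, -0.215, -0.977, 940.951], [0.0, 0.0, 0.0, 1.0]]
```

View pics/side0.png

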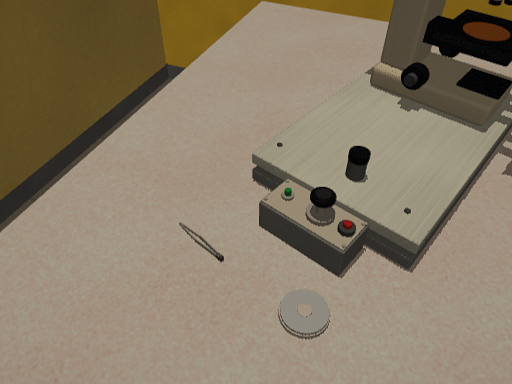

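View pics/top0.png

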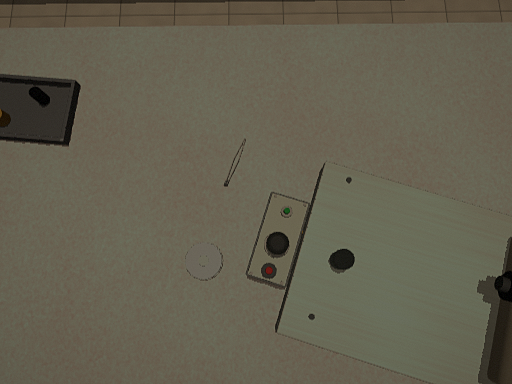

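The side view shows the knob at (322,195), the pin at (288,191) and the red button at (347,226). In the top view they are at (277,243), (286,211) and (268,271).

```bash
cat > h.py <<'E'
import numpy as np,cv2
from bench import r
def ray(n,u,v,z):
    c=r.calibration(n);P=np.array(c["pose"]);d=P[:3,:3]@[(u-c["cx"])/c["fx"],(v-c["cy"])/c["fy"],1];o=P[:3,3]
    return o+d*(z-o[2])/d[2]
def proj(n,p):
    c=r.calibration(n);P=np.array(c["pose"]);q=P[:3,:3].T@(np.array(p)-P[:3,3]);return c["fx"]*q[0]/q[2]+c["cx"],c["fy"]*q[1]/q[2]+c["cy"]
def blob(m,near,R):
    m=m.astype(np.uint8);n,l,s,c=cv2.connectedComponentsWithStats(m)
    b=[(s[i,4],np.round(c[i],1).tolist(),s[i,:4].tolist()) for i in range(1,n) if np.hypot(*(c[i]-near))<R and s[i,4]>4]
    return sorted(b,reverse=True)[:3]
def masks(p):
    a=p.astype(int);R,G,B=a[...,0],a[...,1],a[...,2]
    return dict(green=(G>R+25)&(G>B+15),red=(R>G+50)&(R>B+50),black=(a.max(2)<40))
E
python3 - <<'E'
from h import *
near={"side":dict(green=(288,191),red=(347,226),black=(322,195)),"top":dict(green=(286,211),red=(268,271),black=(277,243))}
Z=dict(green=82,red=89,black=118)
for n in near:
    f=np.load(f"pics/{n}0.npz");m=masks(f["p"])
    P=np.array(r.calibration(n)["pose"])
    for k in m:
        for b in blob(m[k],near[n][k],12):
            u,v=b[1]; d=f["d"][int(round(v)),int(round(u))]
            c=r.calibration(n); w=P[:3,:3]@[(u-c["cx"])/c["fx"]*d,(v-c["cy"])/c["fy"]*d,d]+P[:3,3]
            print(n,k,b,"ray",ray(n,u,v,Z[k]).round(1),"depth",w.round(1))
for n,s in(("side",5),("top",5)):
    p=np.load(f"pics/{n}0.npz")["p"];u,v=near[n]["black"]
    cv2.imwrite(f"pics/{n}0z.png",cv2.resize(p[v-55:v+55,u-70:u+70,::-1],None,fx=s,fy=s,interpolation=cv2.INTER_CUBIC))
E
```

```text
side green (np.int32(47), [287.6, 191.3], [285, 188, 7, 8]) ray [ 527.8 -352.1   82. ] depth [ 526.3 -347.    87.1]
side red (np.int32(65), [347.1, 224.0], [343, 220, 9, 9]) ray [ 402.8 -308.4   89. ] depth [ 402.6 -306.4   91.1]
side black (np.int32(430), [322.6, 197.0], [310, 187, 26, 21]) ray [ 455.9 -326.5  118. ] depth [ 454.4 -317.6  126.6]
top green (np.int32(28), [286.5, 210.2], [284, 208, 6, 6]) ray [ 528.8 -352.2   82. ] depth [ 527.2 -351.4   91.6]
top red (np.int32(39), [268.6, 270.0], [266, 267, 7, 7]) ray [ 403.4 -311.3   89. ] depth [ 403.3 -311.2   92.9]
top black (np.int32(402), [277.1, 243.0], [266, 232, 23, 23]) ray [ 456.1 -328.6  118. ] depth [ 455.1 -328.   130. ]
```

```bash
ls pics
```

```text
side0.npz
side0.png
side0z.png
top0.npz
top0.png
top0z.png
```

View pics/side0z.png

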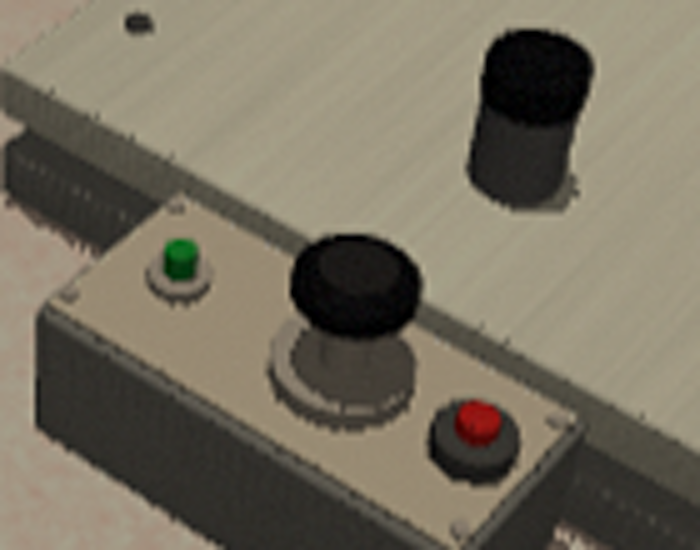

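```bash
cat >> h.py <<'E'
from scipy.spatial.transform import Rotation as Ro
def Rt(): return Ro.from_euler('xyz',r.sense()["tcp_rot"],degrees=True).as_matrix()
def st():
    s=r.sense();print(round(s["time"],2),s["tool_pos"].round(1),s["tcp_rot"].round(2),s["ft_force"].round(1),s["finger_gap"].round(1))
def to(d,yaw=0,R=None):
    R=Rt() if R is None else R
    print("shift cm",(R.T@np.array(d)/10).round(2),"turn",(R.T@np.array([0,0,yaw])).round(1))
E
python3 - <<'E'
from h import *
print(Rt().round(3)); to([440-146,400-582,0],-33.6)
E
```

```text
[[-0.001 -0.97   0.243]
 [-0.002  0.243  0.97 ]
 [-1.     0.    -0.002]]
shift cm [ 1.000e-02 -3.294e+01 -1.050e+01] turn [33.6 -0.   0.1]
```

The zoomed view shows the green pin at (180,260), standing roughly 8 mm out. The knob is up and there is room around it.

Request:
servo_tool(commands=[[[255,0,-4.2,-1.3,4.2,0,0],[255,0,-8.4,-2.7,8.4,0,0],[255,0,-12.6,-4.0,12.6,0,0],[255,0,-16.8,-5.3,16.8,0,0],[255,0,-21.0,-6.7,21.0,0,0],[255,0,-25.2,-8.0,25.2,0,0],[255,0,-29.4,-9.3,29.4,0,0],[255,0,-32.9,-10.5,33.6,0,0]]], force=40)

```text
time: 0.9
tool_pos: [441.1, 398.4, 230.8]
tcp_rot: [-167.1, 90.0, -125.0]
ft_force: [-0.0, 1.3, -0.2]
finger_gap: -0.0
```

```bash
python3 - <<'E'
from h import *
st(); to([560-440,50-400,0],-37.2)
E
```

```text
Traceback (most recent call last):
  File "h.py", line 18, in st
    s=r.sense();print(round(s["time"],2),s["tool_pos"].round(1),s["tcp_rot"].round(2),s["ft_force"].round(1),s["finger_gap"].round(1))
                                                                                                             ^^^^^^^^^^^^^^^^^^^^^
AttributeError: 'float' object has no attribute 'round'
```

```bash
sed -i 's/s\["finger_gap"\].round(1)/round(s["finger_gap"],1)/' h.py; python3 - <<'E'
from h import *
st(); to([560-441,50-398,0],-37.2)
E
```

```text
0.9 [441.1 398.4 230.8] [-167.1    89.96 -124.99] [-0.   1.3 -0.2] -0.0
shift cm [ 2.00e-02 -3.38e+01 -1.45e+01] turn [37.2  0.   0. ]
```

Request:
servo_tool(commands=[[[255,0,-4.2,-1.8,4.6,0,0],[255,0,-8.4,-3.6,9.3,0,0],[255,0,-12.7,-5.4,13.9,0,0],[255,0,-16.9,-7.2,18.6,0,0],[255,0,-21.1,-9.1,23.2,0,0],[255,0,-25.3,-10.9,27.9,0,0],[255,0,-29.6,-12.7,32.5,0,0],[255,0,-33.8,-14.5,37.2,0,0]]])

```text
time: 1.7
tool_pos: [559.9, 50.6, 230.9]
tcp_rot: [171.8, 90.0, 176.7]
ft_force: [0.5, 0.2, -0.4]
finger_gap: 0.1
```

```bash
python3 - <<'E'
from h import *
st(); s=r.sense()["tool_pos"]; to([456-s[0],-328-s[1],190-s[2]],-40.8)
E
```

```text
1.7 [559.9  50.6 230.9] [171.79  89.97 176.71] [ 0.5  0.2 -0.4] 0.1
shift cm [  4.1  -36.83 -13.6 ] turn [40.8 -0.   0. ]
```

Request:
servo_tool(commands=[[[255,0,-4.6,-1.7,5.1,0,0],[255,0,-9.2,-3.4,10.2,0,0],[255,0,-13.8,-5.1,15.3,0,0],[255,0,-18.4,-6.8,20.4,0,0],[255,1,-23.0,-8.5,25.5,0,0],[255,2,-27.6,-10.2,30.6,0,0],[255,3,-32.2,-11.9,35.7,0,0],[255,4.1,-36.8,-13.6,40.8,0,0]]])

```text
time: 2.5
tool_pos: [456.4, -327.5, 189.9]
tcp_rot: [79.5, 90.0, 43.6]
ft_force: [1.0, 0.1, 0.5]
finger_gap: -0.1
```

```bash
python3 - <<'E'
from h import *
st(); s=r.sense()["tool_pos"]; to([456-s[0],-328-s[1],140-s[2]],0)
for n in("side","top"):
    p,d=r.snapshot(n); cv2.imwrite(f"pics/{n}1.png",p[:,:,::-1])
    u,v={"side":(315,190),"top":(277,240)}[n]
    cv2.imwrite(f"pics/{n}1z.png",cv2.resize(p[v-70:v+70,u-90:u+90,::-1],None,fx=4,fy=4,interpolation=cv2.INTER_CUBIC))
st()
E
```

```text
2.5 [ 456.4 -327.5  189.9] [79.49 90.   43.6 ] [1.  0.1 0.5] -0.1
shift cm [ 4.99 -0.06  0.  ] turn [0. 0. 0.]
2.6 [ 454.  -330.2  187.9] [-150.55   89.8   173.27] [-0.1  1.8 -0.2] 0.1
```

View pics/side1z.png

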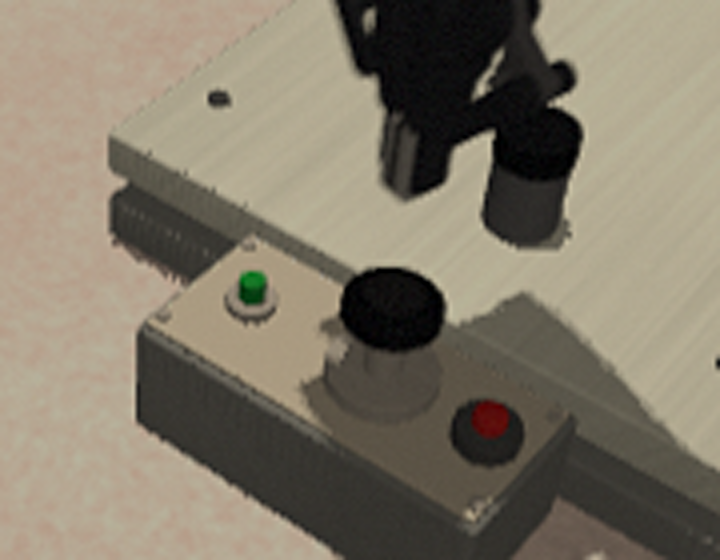

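View pics/top1.png

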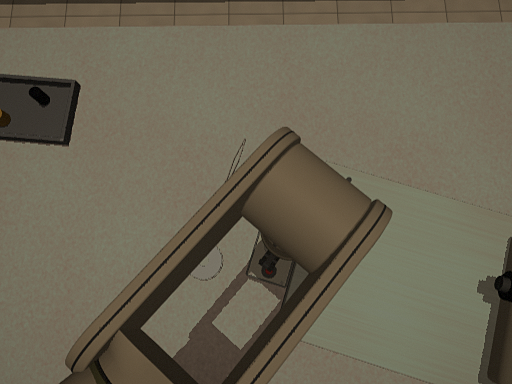

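The fingertips are shut above the knob: tip at about (326,169) in the side view, knob at about (322,197). I'll lower to just above it and check.

Request:
servo_tool(commands=[[[255,2,0,0,0,0,0],[255,3.5,0,0,0,0,0],[255,4.5,0,0,0,0,0],[255,4.5,0,0,0,0,0],[255,4.5,0,0,0,0,0],[255,4.5,0,0,0,0,0]]])

```text
time: 3.2
tool_pos: [458.0, -325.8, 146.4]
tcp_rot: [-5.7, 89.9, -41.3]
ft_force: [0.6, -0.4, 1.1]
finger_gap: 0.0
```

```bash
python3 - <<'E'
from h import *
st(); s=r.sense()["tool_pos"]; to([456-s[0],-328-s[1],128-s[2]],0); print(Rt().round(3))
p,d=r.snapshot("side")
u,v=315,190
print(proj("side",s),proj("side",[456,-328,128]))
cv2.imwrite(f"pics/side2z.png",cv2.resize(p[v-70:v+70,u-90:u+90,::-1],None,fx=4,fy=4,interpolation=cv2.INTER_CUBIC))
st()
E
```

```text
3.2 [ 458.  -325.8  146.4] [ -5.67  89.92 -41.32] [ 0.6 -0.4  1.1] 0.0
shift cm [ 1.84 -0.29 -0.04] turn [0. 0. 0.]
[[ 0.001  0.583  0.813]
 [-0.001  0.813 -0.583]
 [-1.    -0.     0.001]]
(np.float64(323.2917626557831), np.float64(185.07389588191018)) (np.float64(323.46290038655025), np.float64(192.329341244061))
3.25 [ 458.  -325.9  146.5] [ -5.98  89.9  -41.63] [0.7 0.1 0.7] 0.3
```

View pics/side2z.png

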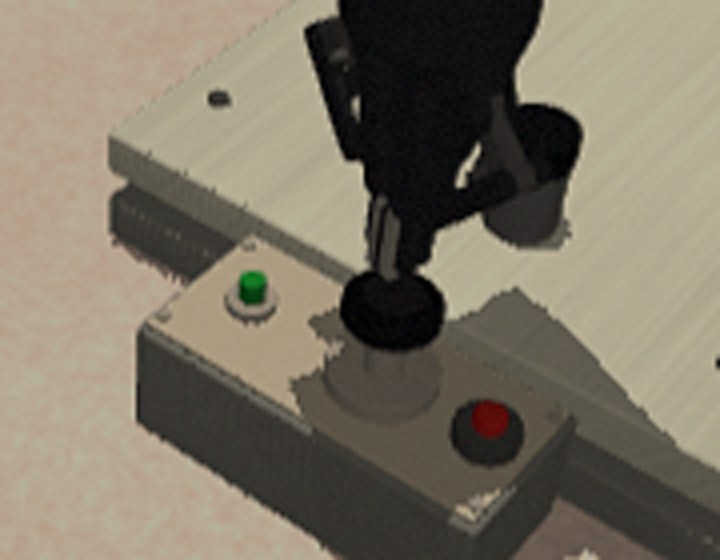

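Request:
servo_tool(commands=[[[255,1.0,-0.3,0,0,0,0],[255,1.6,-0.3,0,0,0,0],[255,2.6,-0.3,0,0,0,0],[255,3.6,-0.3,0,0,0,0],[255,4.1,-0.3,0,0,0,0],[255,4.1,-0.3,0,0,0,0],[255,4.1,-0.3,0,0,0,0]]])

```text
time: 3.95
tool_pos: [455.6, -328.5, 104.9]
tcp_rot: [-44.3, 90.0, -80.0]
ft_force: [-3.8, 3.2, 10.8]
finger_gap: -0.3
```

```bash
cat > look.py <<'E'
import sys
from h import *
st(); s=r.sense()["tool_pos"]; to([456-s[0],-328-s[1],0])
p,d=r.snapshot("side"); u,v=305,195
m=masks(p); print("green",blob(m["green"],(288,191),12))
cv2.imwrite(f"pics/{sys.argv[1]}.png",cv2.resize(p[v-50:v+50,u-65:u+65,::-1],None,fx=6,fy=6,interpolation=cv2.INTER_CUBIC))
E
python3 look.py s3
```

```text
3.95 [ 455.6 -328.5  104.9] [-44.27  89.97 -79.96] [-3.8  3.2 10.8] -0.3
shift cm [-0.    0.06  0.  ] turn [0. 0. 0.]
green [(np.int32(57), [287.6, 190.5], [285, 186, 7, 10])]
```

View pics/s3.png

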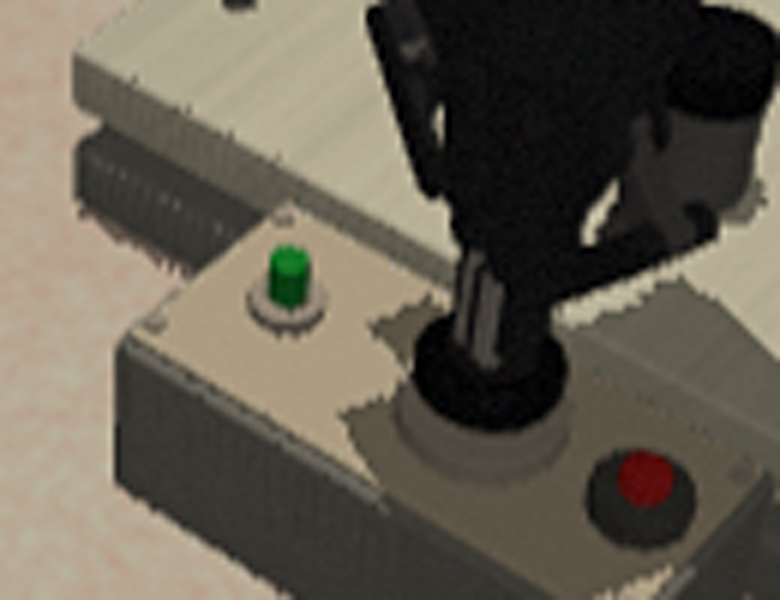

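The knob is down and the pin has risen (green blob 8 to 10 px). Next: up to about 137 mm, wait, and push again.

Request:
servo_tool(commands=[[[255,-1.6,0,0,0,0,0],[255,-3.2,0,0,0,0,0],[255,-3.2,0,0,0,0,0],[255,-3.2,0,0,0,0,0],[255,-2.0,0,0,0,0,0],[255,-0.9,0,0,0,0,0],[255,0,0,0,0,0,0],[255,0,0,0,0,0,0]]])

```text
time: 4.8
tool_pos: [456.4, -328.8, 104.6]
tcp_rot: [-3.3, 89.9, -39.0]
ft_force: [0.9, -0.3, 10.8]
finger_gap: 0.2
```

```bash
python3 look.py s4
```

```text
4.8 [ 456.4 -328.8  104.6] [ -3.31  89.88 -38.99] [ 0.9 -0.3 10.8] 0.2
shift cm [-0.    0.04 -0.08] turn [0. 0. 0.]
green [(np.int32(68), [287.6, 189.4], [285, 184, 7, 12])]
```

Request:
servo_tool(commands=[[[255,-1.6,0,0,0,0,0],[255,-3.2,0,0,0,0,0],[255,-3.2,0,0,0,0,0],[255,-3.2,0,0,0,0,0],[255,-2.0,0,0,0,0,0],[255,-0.9,0,0,0,0,0],[255,0,0,0,0,0,0],[255,0,0,0,0,0,0]]])

```text
time: 5.65
tool_pos: [456.3, -328.8, 104.5]
tcp_rot: [-4.2, 89.9, -39.9]
ft_force: [0.6, 0.7, 10.6]
finger_gap: 0.3
```

```bash
python3 look.py s5
```

```text
5.65 [ 456.3 -328.8  104.5] [ -4.25  89.89 -39.93] [ 0.6  0.7 10.6] 0.3
shift cm [-0.    0.05 -0.07] turn [0. 0. 0.]
green [(np.int32(67), [287.7, 187.9], [285, 183, 7, 11])]
```

View pics/s5.png

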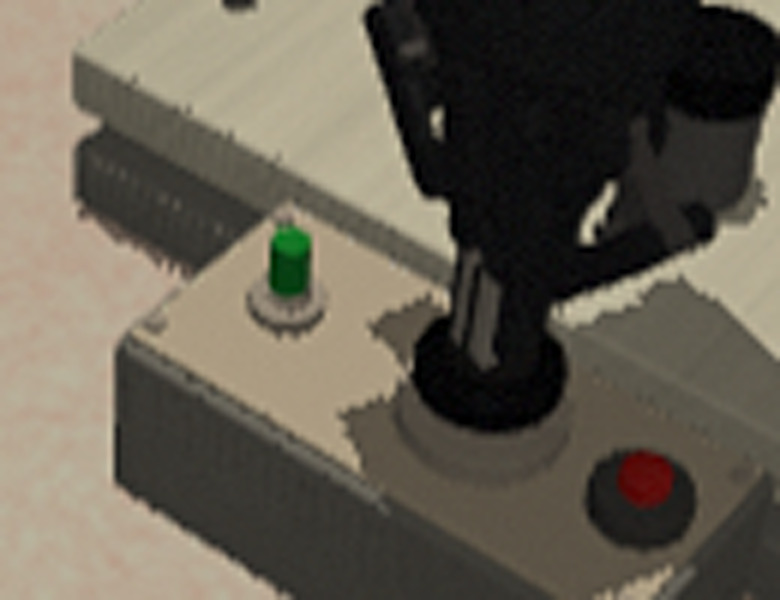

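The pin is higher and the white band is just starting to show at its foot. I'll keep going until the height stops changing.

Request:
servo_tool(commands=[[[255,-1.6,0,0,0,0,0],[255,-3.2,0,0,0,0,0],[255,-3.2,0,0,0,0,0],[255,-3.2,0,0,0,0,0],[255,-2.0,0,0,0,0,0],[255,-0.9,0,0,0,0,0],[255,0,0,0,0,0,0],[255,0,0,0,0,0,0]]])

```text
time: 6.5
tool_pos: [456.3, -328.8, 104.6]
tcp_rot: [-5.0, 89.9, -40.7]
ft_force: [0.0, 0.5, 10.0]
finger_gap: -0.1
```

```bash
python3 look.py s6
```

```text
6.5 [ 456.3 -328.8  104.6] [ -5.02  89.89 -40.7 ] [ 0.   0.5 10. ] -0.1
shift cm [-0.    0.05 -0.07] turn [0. 0. 0.]
green [(np.int32(67), [287.7, 187.9], [285, 183, 7, 11])]
```

Request:
servo_tool(commands=[[[255,-1.6,0,0,0,0,0],[255,-3.2,0,0,0,0,0],[255,-3.2,0,0,0,0,0],[255,-3.2,0,0,0,0,0],[255,-2.0,0,0,0,0,0],[255,-0.9,0,0,0,0,0],[255,0,0,0,0,0,0],[255,0,0,0,0,0,0]]])

```text
time: 7.35
tool_pos: [456.3, -328.8, 104.5]
tcp_rot: [-4.2, 89.9, -39.9]
ft_force: [0.5, -0.5, 10.3]
finger_gap: 0.3
```

```bash
python3 look.py s7; python3 -c "
from h import *
for z in (79,83,103): print(z,proj('side',[528,-352,z]))"
```

```text
7.35 [ 456.3 -328.8  104.5] [ -4.17  89.89 -39.85] [ 0.5 -0.5 10.3] 0.3
shift cm [-0.    0.05 -0.07] turn [0. 0. 0.]
green [(np.int32(68), [287.7, 187.8], [285, 182, 7, 12])]
79 (np.float64(287.35930461744124), np.float64(192.44757187394757))
83 (np.float64(287.4911765242769), np.float64(190.93139284366612))
103 (np.float64(288.16449846892067), np.float64(183.189966806888))
```

View pics/s7.png

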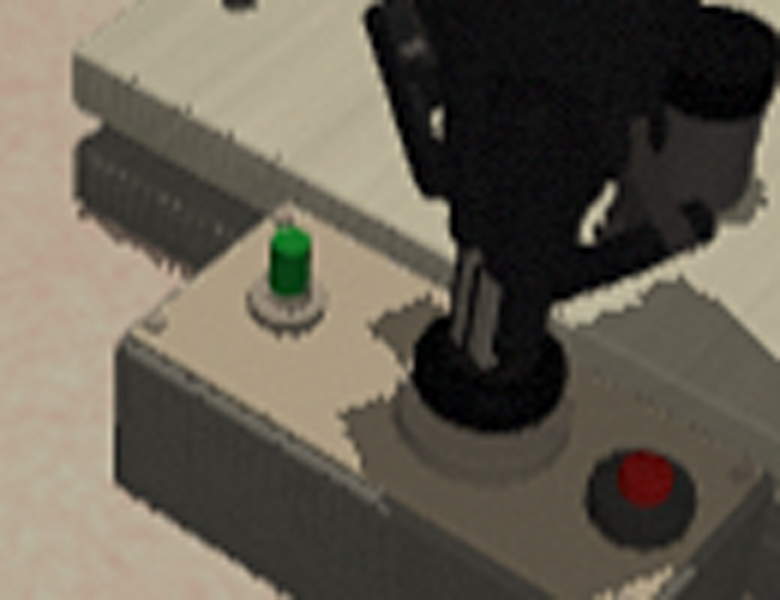

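The last two strokes barely changed the height, and the top row is about where 103 mm should appear. To be sure it isn't missed strokes, I'll do one slow, clearly full stroke.

Request:
servo_tool(commands=[[[255,-2.0,0,0,0,0,0],[255,-3.8,0,0,0,0,0],[255,-3.8,0,0,0,0,0],[255,-3.8,0,0,0,0,0],[255,-3.8,0,0,0,0,0],[255,-3.8,0,0,0,0,0],[255,-3.8,0,0,0,0,0]]])

```text
time: 8.1
tool_pos: [455.1, -327.8, 141.2]
tcp_rot: [174.5, 89.9, 138.8]
ft_force: [0.2, -0.7, 0.1]
finger_gap: 0.2
```

```bash
python3 look.py s8
```

```text
8.1 [ 455.1 -327.8  141.2] [174.51  89.9  138.82] [ 0.2 -0.7  0.1] 0.2
shift cm [-0.    0.04  0.08] turn [0. 0. 0.]
green [(np.int32(68), [287.7, 187.8], [285, 182, 7, 12])]
```

Request:
servo_tool(commands=[[[255,0.8,0,0,0,0,0],[255,1.6,0,0,0,0,0],[255,2.4,0,0,0,0,0],[255,3.1,0,0,0,0,0],[255,3.8,0,0,0,0,0],[255,3.8,0,0,0,0,0],[255,3.8,0,0,0,0,0]]])

```text
time: 8.85
tool_pos: [455.8, -328.4, 105.0]
tcp_rot: [-7.7, 90.0, -43.4]
ft_force: [-1.1, 2.1, 10.2]
finger_gap: 0.3
```

```bash
python3 look.py s9
```

```text
8.85 [ 455.8 -328.4  105. ] [ -7.74  89.96 -43.42] [-1.1  2.1 10.2] 0.3
shift cm [-0.    0.04 -0.01] turn [0. 0. 0.]
green [(np.int32(68), [287.7, 187.8], [285, 182, 7, 12])]
```

View pics/s8.png

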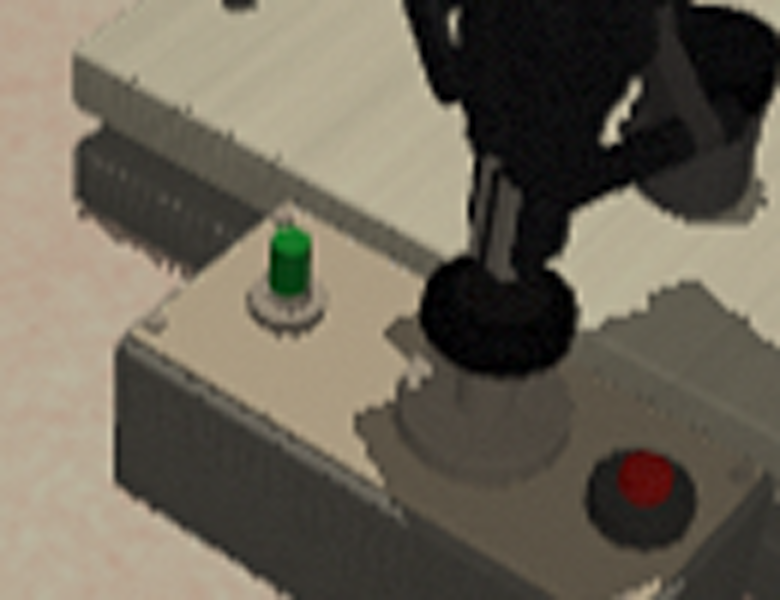

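The slow full stroke changed nothing, so the pin is fully out. I'll take the hand straight up and back off toward +y.

Request:
servo_tool(commands=[[[255,-2.0,0,0,0,0,0],[255,-5.0,0,0,0,0,0],[255,-9.0,0,0,0,0,0],[255,-13.0,0,0,0,0,0],[255,-15.0,4,0,0,0,0],[255,-15.0,8,0,0,0,0],[255,-15.0,12,0,0,0,0],[255,-15.0,16,0,0,0,0]]])

```text
time: 9.7
tool_pos: [549.5, -197.0, 253.7]
tcp_rot: [-171.6, 90.0, 152.7]
ft_force: [-0.0, -0.8, 0.3]
finger_gap: 0.5
```

Request:
servo_tool(commands=[[[255,0,4,0,0,0,0],[255,0,8,0,0,0,0],[255,0,12,0,0,0,0],[255,0,15,0,0,0,0],[255,0,16,0,0,0,0],[255,0,16,0,0,0,0],[255,0,16,0,0,0,0],[255,0,16,0,0,0,0]]])

```text
time: 10.5
tool_pos: [641.6, -69.7, 254.2]
tcp_rot: [-101.8, 90.0, -137.5]
ft_force: [0.9, 0.1, 0.1]
finger_gap: 0.2
```

```bash
python3 look.py s10; python3 - <<'E'
from h import *
for n in("side","top"):
    p,d=r.snapshot(n); cv2.imwrite(f"pics/{n}9.png",p[:,:,::-1]); np.savez(f"pics/{n}9.npz",p=p,d=d)
    m=masks(p)
    for k,z,q in(("green",103,{"side":(288,188),"top":(287,208)}[n]),("red",89,{"side":(347,224),"top":(268,270)}[n]),("black",118,{"side":(322,197),"top":(277,243)}[n])):print(n,k,blob(m[k],q,12))
    a=np.load(f"pics/{n}0.npz")["p"]
    df=np.abs(a.astype(int)-p).max(2)
    cv2.imwrite(f"pics/{n}diff.png",(np.clip(df*3,0,255)).astype(np.uint8))
E
```

```text
10.5 [641.6 -69.7 254.2] [-101.76   89.97 -137.53] [0.9 0.1 0.1] 0.2
shift cm [ 2.000e-02 -3.181e+01  4.000e-02] turn [0. 0. 0.]
green [(np.int32(68), [287.7, 187.8], [285, 182, 7, 12])]
side green [(np.int32(67), [287.7, 187.9], [285, 183, 7, 11])]
side red [(np.int32(66), [347.1, 224.0], [343, 220, 9, 9])]
side black [(np.int32(425), [322.6, 197.0], [310, 187, 26, 21])]
top green [(np.int32(27), [287.0, 209.3], [285, 207, 6, 6])]
top red [(np.int32(41), [268.8, 270.0], [266, 267, 7, 7])]
top black [(np.int32(363), [277.1, 243.0], [266, 232, 23, 23])]
```

View pics/s10.png

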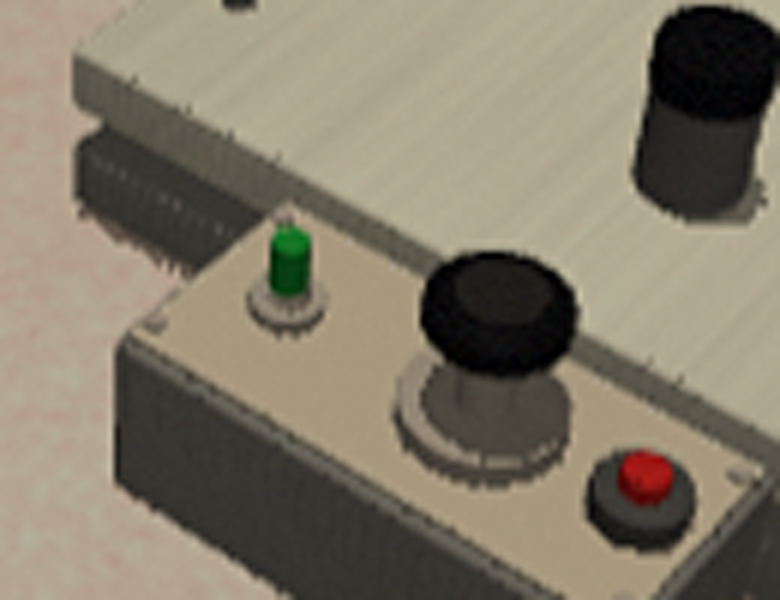

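View pics/side9.png

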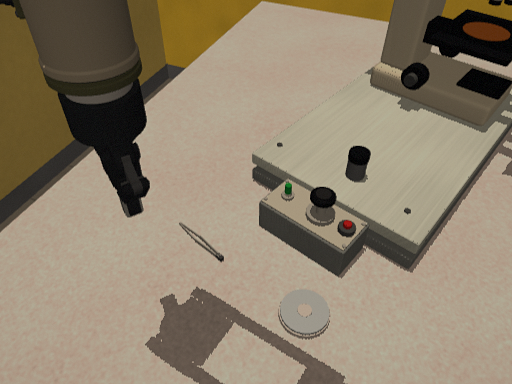

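View pics/top9.png

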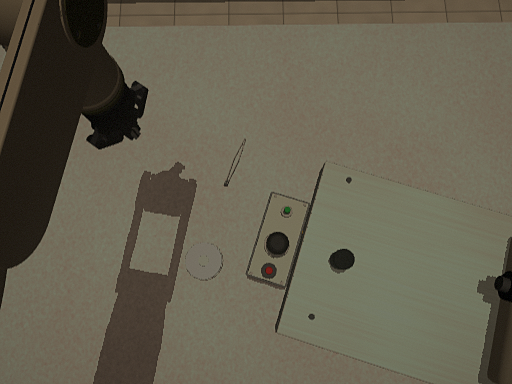

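View pics/sidediff.png

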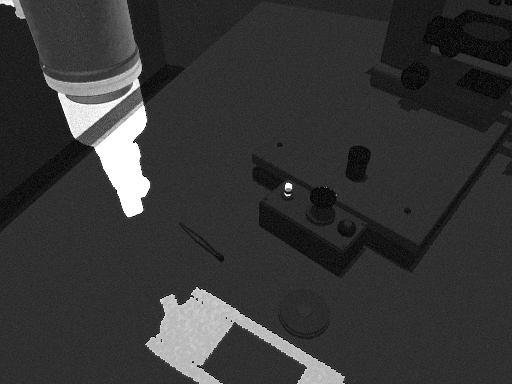

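The final views show the knob up at (322,197), unchanged. The green pin at (288,188) has the light band at its foot: the difference image is bright there, where it used to be green. Nothing else has moved.

```bash
python3 -c "
from h import *
p=np.load('pics/side9.npz')['p'];q=np.load('pics/side0.npz')['p']
for v in range(181,200):print(v,q[v,288],p[v,288])
print(r.hand_in())"
```

```text
181 [102  93  80] [119 104  92]
182 [111 102  85] [73 98 62]
183 [154 141 116] [ 37 122  49]
184 [153 138 115] [ 18 116  34]
185 [152 138 115] [ 20 118  38]
186 [155 140 118] [ 19 115  37]
187 [126 128  95] [11 90 28]
188 [  8 103  27] [ 8 61 20]
189 [ 16 105  34] [ 5 61 19]
190 [ 19 108  35] [ 7 64 22]
191 [22 98 32] [13 64 23]
192 [11 66 22] [ 5 62 19]
193 [ 2 53 12] [ 0 60 14]
194 [ 2 55 14] [57 74 46]
195 [ 5 53 16] [93 89 77]
196 [91 90 73] [91 82 73]
197 [138 127 111] [113 103  91]
198 [114 106  92] [126 116 100]
199 [63 58 51] [69 63 55]
the job is handed in; nothing more can be done
None
```

I pumped the platform up until the green pin was fully out, then took the hand away and handed the job in at about 10.6 s. That took six full strokes with the shut fingertips, each pushed to about 104–105 mm and fully released.

- **Pin:** It rose over the first three strokes and did not measurably rise after that, including on one deliberately slow, full stroke. Its top appears within about a pixel of where 103 mm should be.
- **White band:** The lowest 2 pixel rows of the pin changed from green to a light grey, matching the expected size of the 4 mm band. At this resolution the band is only about 1.5–2 pixels tall and not bright white, so this is weaker evidence than the pin's unchanged height.
- **Everything else:** The knob is back up and the red button is unmoved to a fraction of a pixel in both views. The wafer case, tube and tweezers show no change in the side view's before/after difference. The force readings I took while pushing were about 11 N.

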